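# Pack the spice shakers into the caddy

### The arm

A 6-joint arm with a two-finger parallel gripper is mounted at the origin on the work surface. World frame = base frame: x ahead of the robot, y to its left, z up, the work surface at z = 0. Lengths are in m, angles in rad, forces in N, time in s.
With the tool pointing down it reaches from about 0.325 to 0.9 m from the base axis. Payload 3.5 kg.
Tool frame: the origin (TCP) lies on the centre line of the jaws, within the pads' length; the fingertips stand 11 mm ahead of it and the grasp point (between the pads) lies 8 mm behind it; z points along the fingers, y is the line along which they close (so a half turn about z gives the same grasp; the last joint's range is limited). The gripper opens to 85 mm and grips with 20 to 120 N. Pads are 22 mm wide; open, the fingers measure 114 mm over their backs; the gripper's body (76 mm by 85 mm) begins 54 mm behind the grasp point. The pads swing forward as they close: fully open they stand 13 mm farther back than shut.
Start: joints at [-1.299, 0.276, -0.026, 1.268, 0, 1.467], TCP at [0.229, -0.582, 0.242] pointing down, gripper open.
Joint ranges: [-3.12, 3.12], [-0.85, 1.88], [-1.08, 1.24], [-1.95, 2.15], [-1.57, 1.53], [-3.14, 3.14]. Speed limits (rad/s): [2.57, 2.57, 3.14, 3.14, 3.14, 3.14].

### API

Orientations are given as a unit quaternion [x, y, z, w].
In Python, from plant import ctrl, imaging, spotter gives the robot as it stands. The module is installed in compiled form; this text tells all that it offers.
- The arm moves only by the tool play_rows, never from a script. Its argument "motion" is a list of rows, each an object of numbers: "dx", "dy", "dz": the shift along the tool's x, y, z in units of 0.5 m (1.0 is 0.5 m); "wx", "wy", "wz": the turn, a rotation vector about the tool's x, y, z in units of 180 degrees (1.0 is 180 degrees); "claw": the opening, from -1 (shut) to 1 (fully open). A call has exactly 8 rows; each row shifts and turns the commanded pose from where the row before left it, along the tool's axes as they then stand; what a row does not reach is not made up. A row lasts 1/8 s, in which the tool goes at most 62.5 mm and 10.7 degrees, less where a joint would pass 70% of its speed; a pose out of reach is approached as far as the arm can. A call with a number of a shift or a turn outside -1 to 1 is refused whole. A call with a gripper value outside its range is refused whole. The fingers move at their own pace and stop on an object; "newtons" is the grip in N (left out, the last holds). Time passes only in rows, so rows that do not move let the fingers close, or fill a call up. It gives the time, the measured TCP pose, the force, the opening and the grip force at its end, in the units of the state.
- ctrl.get_state(): the state, without advancing time (a new reading comes with each control period).
- imaging.capture(name): name is "scene" or "top"; returns (picture, depth): 480x640x3 uint8, red, green, blue; 480x640 float32, m along the optical axis (not along the pixel's ray), 0 where there is no reading.
- imaging.camera_info(name): a dict with "camera_matrix" (3x3 intrinsics, pixels), "pose" (4x4, takes a point from camera to world coordinates). Camera axes: x right, y up, looking along -z (the intrinsics and any distortion apply to the point x, -y, -z); pixel columns grow to the right and rows downward; lengths in m; the calibration is good to about 2 mm. A picture is of the moment at which its call begins. camera_info takes no time and is no camera call.
- ctrl.hand_in(): hands the job in; it is judged then, once.
Trained networks look in the newest picture that a camera, given by its name, has taken for a name from the list of things; names that differ only in an ending like _2 or _b are one class to them, and where a whole thing is asked for, a point or a joint stands for the part that bears it (a point fixed in the world has none). Each returns a list of dicts, best first, with "confidence" (0 to 1); they miss things now and then, are a little off and sometimes report something else, mostly with a low value. They report only what shows in the picture. A call takes as long as a camera call.
- spotter.search_frame(target, camera): "bbox" ([left, top, width, height] in pixels, round what is visible of it).
- spotter.outline_of(target, camera): "pixels" (480x640 bool, what is visible of it) and "bbox" ([left, top, width, height] in pixels, round what is visible of it).
The state is a dict: "time": time; "joint_pos": joint angles; "qd": joint speeds; "joint_torque": joint torques, N m; "tcp_pos": TCP position; "ee_rot": TCP orientation; "contact_force": force on the tool from outside, world axes, zero at the start; "wrist_torque": the same for the moment, N m; "finger_gap": finger opening in m; "gripper_force": force on a finger pad.
Only numpy, scipy, OpenCV 4.12 (cv2) and the standard library are available. Lean on these libraries where they do the work, as an engineer would, in place of code of your own. Each camera call takes 0.05 s, during which the arm holds its last target. There are 200 camera calls.

### The job

Pack the wooden caddy for serving: stand the four spice shakers (the ones with perforated silver tops) in it, each upright on the mat of the same colour as its collar. Keep the shakers upright as you carry them, and leave the two plain-lidded jars that look like them standing where they are.

Things in the scene. Friction and masses are not known exactly. Their poses are not given: they have to be found in the camera images.
- shaker_red: loose upright spice shaker, 52 mm diameter, 90 mm tall, 0.25 kg: white body to 66 mm, red collar (same 52 mm width) to 84 mm, 38 mm wide pale silver top with black holes to 90 mm; from above a silver disc in a red ring. Origin: centre of underside, z up. At the start it stands on the bare counter, no other thing within 80 mm centre to centre
- shaker_yellow: loose upright spice shaker, 52 mm diameter, 90 mm tall, 0.25 kg: white body to 66 mm, yellow collar (same 52 mm width) to 84 mm, 38 mm wide pale silver top with black holes to 90 mm; from above a silver disc in a yellow ring. Origin: centre of underside, z up. At the start it stands on the bare counter, no other thing within 80 mm centre to centre
- shaker_green: loose upright spice shaker, 52 mm diameter, 90 mm tall, 0.25 kg: white body to 66 mm, green collar (same 52 mm width) to 84 mm, 38 mm wide pale silver top with black holes to 90 mm; from above a silver disc in a green ring. Origin: centre of underside, z up. At the start it stands on the bare counter, no other thing within 80 mm centre to centre
- shaker_blue: loose upright spice shaker, 52 mm diameter, 90 mm tall, 0.25 kg: white body to 66 mm, blue collar (same 52 mm width) to 84 mm, 38 mm wide pale silver top with black holes to 90 mm; from above a silver disc in a blue ring. Origin: centre of underside, z up. At the start it stands on the bare counter, no other thing within 80 mm centre to centre
- jar_red: look-alike that stays on the counter: plain storage jar with the shape, size and mass of the shakers (52 mm wide, 90 mm tall, white body), but a closed lid that is red all over, no silver top; from above an all-red disc. Origin: centre of underside, z up
- jar_green: look-alike that stays on the counter: plain storage jar with the shape, size and mass of the shakers (52 mm wide, 90 mm tall, white body), but a closed lid that is green all over, no silver top; from above an all-green disc. Origin: centre of underside, z up
- mat_red: red mat 72 x 72 x 3 mm, floor of one compartment of the fixed wooden caddy, 184 mm square: 2 x 2 compartments, 74 x 74 mm inside, walls 12 mm thick, tops 45 mm above the counter, centres 86 mm apart; low wire handles 20 mm out on two sides. Origin: centre of the mat's underside and of the compartment, 10 mm above the counter (mat top 13 mm); x, y along the walls, z up
- mat_yellow: yellow mat 72 x 72 x 3 mm, floor of one compartment of the fixed wooden caddy, 184 mm square: 2 x 2 compartments, 74 x 74 mm inside, walls 12 mm thick, tops 45 mm above the counter, centres 86 mm apart; low wire handles 20 mm out on two sides. Origin: centre of the mat's underside and of the compartment, 10 mm above the counter (mat top 13 mm); x, y along the walls, z up
- mat_green: green mat 72 x 72 x 3 mm, floor of one compartment of the fixed wooden caddy, 184 mm square: 2 x 2 compartments, 74 x 74 mm inside, walls 12 mm thick, tops 45 mm above the counter, centres 86 mm apart; low wire handles 20 mm out on two sides. Origin: centre of the mat's underside and of the compartment, 10 mm above the counter (mat top 13 mm); x, y along the walls, z up
- mat_blue: blue mat 72 x 72 x 3 mm, floor of one compartment of the fixed wooden caddy, 184 mm square: 2 x 2 compartments, 74 x 74 mm inside, walls 12 mm thick, tops 45 mm above the counter, centres 86 mm apart; low wire handles 20 mm out on two sides. Origin: centre of the mat's underside and of the compartment, 10 mm above the counter (mat top 13 mm); x, y along the walls, z up

How it is judged:
At the end, for the whole second after the job is handed in: Each shaker stands upright (within 0.1 rad), at rest, on the mat of its own colour, its centre within 16 mm of the mat's centre and its underside on the mat (within about 5 mm); both plain-lidded jars stand upright, at rest, within 30 mm of where they started (horizontal distance between shaker_red and mat_red below 0.016 m and z of shaker_red in the frame of mat_red between -0.002 and 0.007 m and angle between each of shaker_red, shaker_yellow, shaker_green, shaker_blue, jar_red, jar_green's own z axis and vertical below 0.1 rad and linear speed of each of shaker_red, shaker_yellow, shaker_green, shaker_blue, jar_red, jar_green below 0.02 m/s and horizontal distance between shaker_yellow and mat_yellow below 0.016 m and z of shaker_yellow in the frame of mat_yellow between -0.002 and 0.007 m and horizontal distance between shaker_green and mat_green below 0.016 m and z of shaker_green in the frame of mat_green between -0.002 and 0.007 m and horizontal distance between shaker_blue and mat_blue below 0.016 m and z of shaker_blue in the frame of mat_blue between -0.002 and 0.007 m and distance of each of jar_red, jar_green from where it was at the start of the episode below 0.03 m); the robot touches nothing.
It fails at once if the plain red-lidded jar is moved more than 30 mm from its place or knocked over (distance of jar_red from where it was at the start of the episode above 0.03 m or angle between jar_red's own z axis and vertical above 0.5 rad).
It fails at once if the plain green-lidded jar is moved more than 30 mm from its place or knocked over (distance of jar_green from where it was at the start of the episode above 0.03 m or angle between jar_green's own z axis and vertical above 0.5 rad).
It fails at once if a shaker is tipped over (more than 40 degrees) (angle between any of shaker_red, shaker_yellow, shaker_green, shaker_blue's own z axis and vertical above 0.7 rad).
It also fails if it takes over 90 s, if anything falls off the work surface, if the arm or the gripper's body presses on something with over 40 N, if the wrist force passes 120 N, or if a joint passes its speed limit or range.

## Working session

There is one attempt and no reset: what is moved stays moved. The work goes in short steps, Python scripts to look and compute and a tool call to move; the robot and the scene stay as the last step left them, time stands still between calls to the robot, and variables do not carry over. Pictures are saved under pics/ and viewed, at most 14 in all, crops included, and the job is handed in when it is done.

Besides the shell and the picture viewer there is one more tool, called after "Emit:" in YAML: its name, and indented under it one key for each argument. play_rows: Moves the arm, as the interface text tells. Shifts and turns lie within -1 to 1; 1 stands for 0.5 m of shift or 180 degrees of turn. Its arguments: {"type":"object","properties":{"motion":{"type":"array"},"newtons":{"type":"number"}},"required":["motion"]}

```bash
mkdir -p pics; python3 - <<'E'
from plant import ctrl, imaging, spotter
import cv2
s=ctrl.get_state(); print(s)
for n in("top","scene"):
    p,d=imaging.capture(n); cv2.imwrite(f"pics/{n}0.png",p[:,:,::-1]); print(imaging.camera_info(n))
E
```

```text
{'time': 0.0, 'joint_pos': array([-1.29941902e+00,  2.77192947e-01, -2.78943290e-02,  1.26802676e+00,
        4.73069444e-06,  1.46737219e+00]), 'qd': array([ 0.00076278, -0.00019981,  0.0004738 , -0.00139429,  0.00013519,
       -0.00053543]), 'joint_torque': array([ 2.69628690e-04, -4.45516419e+01,  2.95199025e+01,  1.63698744e-02,
       -9.93167873e-05, -5.53398777e-06]), 'tcp_pos': array([ 0.22857565, -0.58087695,  0.24111614]), 'ee_rot': array([ 9.82491155e-01,  1.86305627e-01, -9.48452056e-05, -1.15496808e-03]), 'contact_force': array([-0.43662492, -0.74751214, -0.16907496]), 'wrist_torque': array([ 0.01704933, -0.05484093, -0.02969985]), 'gripper_force': 0.0, 'finger_gap': 0.08557688248461646}
{'camera_matrix': array([[553.68565459,   0.        , 321.58365572],
       [  0.        , 553.68565459, 247.61631707],
       [  0.        ,   0.        ,   1.        ]]), 'pose': array([[ 0.00362279,  0.99873481, -0.05015639,  0.50661276],
       [-0.99996436,  0.00400058,  0.00743404, -0.01529091],
       [ 0.00762529,  0.05012767,  0.99871371,  0.99269534],
       [ 0.        ,  0.        ,  0.        ,  1.        ]])}
{'camera_matrix': array([[472.61875409,   0.        , 316.48390311],
       [  0.        , 472.61875409, 231.52271609],
       [  0.        ,   0.        ,   1.        ]]), 'pose': array([[-0.24976553, -0.53566653,  0.80664648,  1.14529494],
       [ 0.96813441, -0.15384369,  0.19760539,  0.10949527],
       [ 0.01824688,  0.83029723,  0.55702205,  0.48161809],
       [ 0.        ,  0.        ,  0.        ,  1.        ]])}
```

View pics/top0.png

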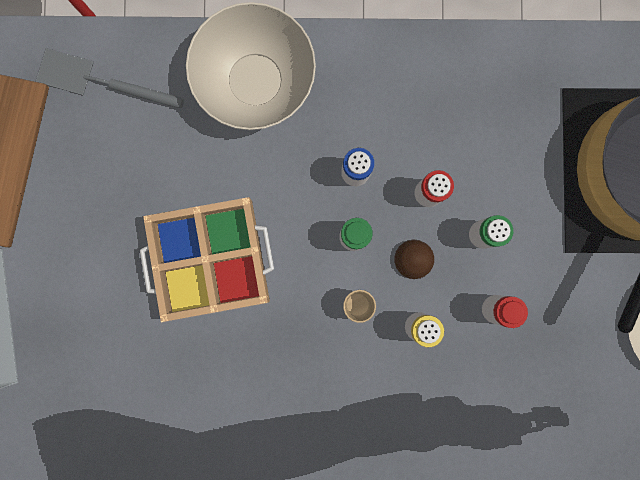

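View pics/scene0.png

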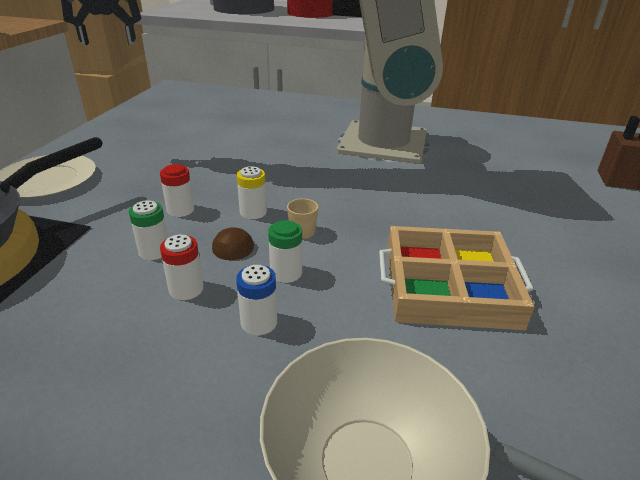

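```bash
cat > h.py <<'E'
from plant import ctrl, imaging, spotter
import numpy as np, cv2
from scipy.spatial.transform import Rotation as R
def ray(cam,u,v,z):
    i=imaging.camera_info(cam);K=i["camera_matrix"];T=i["pose"]
    d=T[:3,:3]@np.array([(u-K[0,2])/K[0,0],-(v-K[1,2])/K[1,1],-1]); o=T[:3,3]
    return o+d*(z-o[2])/d[2]
def project(cam,P):
    i=imaging.camera_info(cam);K=i["camera_matrix"];T=i["pose"]
    p=T[:3,:3].T@(np.array(P)-T[:3,3]); return K[0,2]+K[0,0]*p[0]/-p[2],K[1,2]-K[1,1]*p[1]/-p[2]
def pix(cam,u,v,d):
    i=imaging.camera_info(cam);K=i["camera_matrix"];T=i["pose"]
    return T[:3,:3]@np.array([(u-K[0,2])/K[0,0]*d,-(v-K[1,2])/K[1,1]*d,-d])+T[:3,3]
E
python3 - <<'E'
from h import *
p,d=imaging.capture("top")
for c in ("red","yellow","green","blue"):
  for k in ("shaker_","mat_","jar_"):
    if k=="jar_" and c in("yellow","blue"): continue
    for r in spotter.outline_of(k+c,"top")[:2]:
        m=r["pixels"]; v,u=np.nonzero(m)
        pts=np.array([pix("top",a,b,d[b,a]) for a,b in zip(u,v) if d[b,a]>0])
        zt=np.percentile(pts[:,2],95)
        sel=pts[abs(pts[:,2]-zt)<.012]
        print(k+c,round(r["confidence"],2),r["bbox"],"n",len(u),"z95",zt.round(3),"midrange",((sel.min(0)+sel.max(0))/2).round(4),"ext",np.ptp(sel,axis=0).round(3), "mean",sel.mean(0).round(4))
E
```

```text
shaker_red 0.95 [413.9, 172.4, 40.6, 35.1] n 1012 z95 0.091 midrange [ 0.6559 -0.2133  0.0872] ext [0.049 0.05  0.015] mean [ 0.6555 -0.213   0.087 ]
mat_red 0.87 [215.0, 258.0, 43.6, 47.6] n 1560 z95 0.016 midrange [0.4998 0.1291 0.0128] ext [0.078 0.077 0.012] mean [0.4997 0.1284 0.0127]
jar_red 0.85 [480.2, 297.6, 48.6, 31.4] n 1166 z95 0.091 midrange [ 0.4486 -0.3328  0.087 ] ext [0.051 0.051 0.015] mean [ 0.4487 -0.3318  0.0869]
shaker_yellow 0.75 [403.7, 311.3, 38.5, 37.3] n 1032 z95 0.091 midrange [ 0.4171 -0.196   0.0867] ext [0.051 0.051 0.015] mean [ 0.417  -0.1952  0.0868]
mat_yellow 0.57 [165.4, 263.0, 45.5, 48.5] n 1541 z95 0.015 midrange [0.4837 0.2147 0.012 ] ext [0.081 0.076 0.012] mean [0.4836 0.2144 0.0126]
shaker_green 0.87 [467.4, 214.3, 44.7, 35.7] n 1186 z95 0.091 midrange [ 0.5827 -0.3115  0.087 ] ext [0.05  0.051 0.015] mean [ 0.5818 -0.3104  0.0869]
mat_green 0.72 [204.4, 211.5, 45.7, 39.5] n 1544 z95 0.016 midrange [0.5858 0.1458 0.0122] ext [0.077 0.081 0.015] mean [0.585  0.1444 0.0126]
mat_green 0.21 [404.2, 311.4, 37.4, 38.2] n 976 z95 0.091 midrange [ 0.4171 -0.1953  0.0868] ext [0.051 0.049 0.015] mean [ 0.4172 -0.1947  0.0868]
jar_green 0.85 [338.1, 218.8, 34.3, 32.4] n 825 z95 0.091 midrange [ 0.5767 -0.0787  0.087 ] ext [0.05  0.05  0.014] mean [ 0.5765 -0.0785  0.0868]
shaker_blue 0.87 [338.6, 149.3, 35.4, 36.4] n 1003 z95 0.091 midrange [ 0.6932 -0.082   0.0881] ext [0.051 0.05  0.017] mean [ 0.6927 -0.0822  0.0869]
shaker_blue 0.2 [467.6, 215.7, 46.1, 35.1] n 1178 z95 0.091 midrange [ 0.5827 -0.3115  0.087 ] ext [0.05  0.051 0.015] mean [ 0.5818 -0.3104  0.0869]
mat_blue 0.58 [162.1, 220.0, 39.4, 43.4] n 1507 z95 0.016 midrange [0.5685 0.2311 0.0129] ext [0.078 0.076 0.014] mean [0.5693 0.2305 0.0127]
```

The scene picture matches the top picture. In the top view the shakers are blue (358,163), red (437,186), green (497,231) and yellow (428,331). The plain jars are green (356,234) and red (511,312). The caddy is centred near (206,260) and turned about 10.6°. Heights and sizes agree with the task: tops at 0.09 m, mats at 0.013 m, 86 mm spacing.

First I turn the tool so the jaws close along the compartment diagonal, then move towards yellow.

Emit:
play_rows:
  motion:
    - {"wz": -0.047,"claw": 1}
    - {"wz": -0.047,"claw": 1}
    - {"wz": -0.047,"claw": 1}
    - {"wz": -0.047,"claw": 1}
    - {"dx": 0.106,"dy": -0.016,"claw": 1}
    - {"dx": 0.106,"dy": -0.016,"claw": 1}
    - {"dx": 0.106,"dy": -0.016,"claw": 1}
    - {"dx": 0.106,"dy": -0.016,"claw": 1}
  newtons: 40

```text
validation failed for argument at $.mo...
```

```bash
cat >> h.py <<'E'
P=dict(sr=(.6557,-.2132),sy=(.417,-.1956),sg=(.5823,-.311),sb=(.693,-.0821),
 mr=(.500,.1293),my=(.4840,.2143),mg=(.5848,.1452),mb=(.5689,.2302))
def to(name,z):
    "total tool-frame shift, in move units, from here to above the named place at TCP height z"
    s=ctrl.get_state(); r=R.from_quat(s["ee_rot"])
    d=r.inv().apply(np.r_[P[name],z]-s["tcp_pos"])/.5
    print(name,"units",d.round(3),"tcp",s["tcp_pos"].round(4),"yaw",np.degrees(np.arctan2(*r.as_matrix()[1::-1,0])).round(1),"tilt",np.degrees(np.arccos(-r.as_matrix()[2,2])).round(2),"gap",round(s["finger_gap"],4),"t",round(s["time"],2))
E
python3 -c "
from h import *
to('sy',.18)"
```

```text
sy units [ 0.633 -0.581  0.125] tcp [ 0.2288 -0.5816  0.2424] yaw 21.5 tilt 0.01 gap 0.0854 t 0.65
```

Rows evidently need all seven numbers.

Emit:
play_rows:
  motion:
    - {"dx": 0,"dy": 0,"dz": 0,"wx": 0,"wy": 0,"wz": -0.047,"claw": 1}
    - {"dx": 0,"dy": 0,"dz": 0,"wx": 0,"wy": 0,"wz": -0.047,"claw": 1}
    - {"dx": 0,"dy": 0,"dz": 0,"wx": 0,"wy": 0,"wz": -0.047,"claw": 1}
    - {"dx": 0,"dy": 0,"dz": 0,"wx": 0,"wy": 0,"wz": -0.047,"claw": 1}
    - {"dx": 0.106,"dy": -0.016,"dz": 0,"wx": 0,"wy": 0,"wz": 0,"claw": 1}
    - {"dx": 0.106,"dy": -0.016,"dz": 0,"wx": 0,"wy": 0,"wz": 0,"claw": 1}
    - {"dx": 0.106,"dy": -0.016,"dz": 0,"wx": 0,"wy": 0,"wz": 0,"claw": 1}
    - {"dx": 0.106,"dy": -0.016,"dz": 0,"wx": 0,"wy": 0,"wz": 0,"claw": 1}
  newtons: 40

```text
time: 1.65
tcp_pos: [0.3237, -0.3877, 0.2425]
ee_rot: [0.886, 0.464, 0.0, 0.0]
contact_force: [0.1, 0.1, 0.8]
finger_gap: 0.0851
gripper_force: 0.0
```

```bash
python3 -c "
from h import *
to('sy',.15)"
```

```text
sy units [ 0.422 -0.065  0.185] tcp [ 0.3237 -0.3877  0.2425] yaw 55.3 tilt 0.04 gap 0.0851 t 1.65
```

Emit:
play_rows:
  motion:
    - {"dx": 0.1055,"dy": -0.016,"dz": 0.03,"wx": 0,"wy": 0,"wz": 0,"claw": 1}
    - {"dx": 0.1055,"dy": -0.016,"dz": 0.03,"wx": 0,"wy": 0,"wz": 0,"claw": 1}
    - {"dx": 0.1055,"dy": -0.016,"dz": 0.03,"wx": 0,"wy": 0,"wz": 0,"claw": 1}
    - {"dx": 0.1055,"dy": -0.016,"dz": 0.03,"wx": 0,"wy": 0,"wz": 0,"claw": 1}
    - {"dx": 0,"dy": 0,"dz": 0.05,"wx": 0,"wy": 0,"wz": 0,"claw": 1}
    - {"dx": 0,"dy": 0,"dz": 0.07,"wx": 0,"wy": 0,"wz": 0,"claw": 1}
    - {"dx": 0,"dy": 0,"dz": 0.07,"wx": 0,"wy": 0,"wz": 0,"claw": 1}
    - {"dx": 0,"dy": 0,"dz": 0.067,"wx": 0,"wy": 0,"wz": 0,"claw": 1}

```text
time: 2.65
tcp_pos: [0.4172, -0.1974, 0.0531]
ee_rot: [0.886, 0.464, 0.0, 0.0]
contact_force: [0.0, -0.3, -0.0]
finger_gap: 0.0853
gripper_force: 0.0
```

```bash
python3 -c "
from h import *
to('sy',.054)"
```

```text
sy units [ 0.003 -0.002 -0.002] tcp [ 0.4172 -0.1974  0.0531] yaw 55.3 tilt 0.06 gap 0.0853 t 2.65
```

Emit:
play_rows:
  motion:
    - {"dx": 0.003,"dy": 0,"dz": 0,"wx": 0,"wy": 0,"wz": 0,"claw": -1}
    - {"dx": 0,"dy": 0,"dz": 0,"wx": 0,"wy": 0,"wz": 0,"claw": -1}
    - {"dx": 0,"dy": 0,"dz": 0,"wx": 0,"wy": 0,"wz": 0,"claw": -1}
    - {"dx": 0,"dy": 0,"dz": 0,"wx": 0,"wy": 0,"wz": 0,"claw": -1}
    - {"dx": 0,"dy": 0,"dz": 0,"wx": 0,"wy": 0,"wz": 0,"claw": -1}
    - {"dx": 0,"dy": 0,"dz": 0,"wx": 0,"wy": 0,"wz": 0,"claw": -1}
    - {"dx": 0,"dy": 0,"dz": 0,"wx": 0,"wy": 0,"wz": 0,"claw": -1}
    - {"dx": 0,"dy": 0,"dz": 0,"wx": 0,"wy": 0,"wz": 0,"claw": -1}

```text
time: 3.65
tcp_pos: [0.4187, -0.1967, 0.0549]
ee_rot: [0.886, 0.464, 0.001, 0.001]
contact_force: [-1.1, 1.7, 6.5]
finger_gap: 0.0512
gripper_force: 42.5
```

```bash
python3 -c "
from h import *
to('my',.19)"
```

```text
my units [ 0.75  -0.36  -0.271] tcp [ 0.4187 -0.1967  0.0549] yaw 55.3 tilt 0.12 gap 0.0512 t 3.65
```

Emit:
play_rows:
  motion:
    - {"dx": 0,"dy": 0,"dz": -0.06,"wx": 0,"wy": 0,"wz": 0,"claw": -1}
    - {"dx": 0,"dy": 0,"dz": -0.105,"wx": 0,"wy": 0,"wz": 0,"claw": -1}
    - {"dx": 0,"dy": 0,"dz": -0.105,"wx": 0,"wy": 0,"wz": 0,"claw": -1}
    - {"dx": 0.05,"dy": -0.024,"dz": 0,"wx": 0,"wy": 0,"wz": 0,"claw": -1}
    - {"dx": 0.09,"dy": -0.043,"dz": 0,"wx": 0,"wy": 0,"wz": 0,"claw": -1}
    - {"dx": 0.09,"dy": -0.043,"dz": 0,"wx": 0,"wy": 0,"wz": 0,"claw": -1}
    - {"dx": 0.09,"dy": -0.043,"dz": 0,"wx": 0,"wy": 0,"wz": 0,"claw": -1}
    - {"dx": 0.09,"dy": -0.043,"dz": 0,"wx": 0,"wy": 0,"wz": 0,"claw": -1}

```text
time: 4.65
tcp_pos: [0.4533, 0.0298, 0.1883]
ee_rot: [0.886, 0.464, -0.0, -0.0]
contact_force: [0.7, 0.0, -2.6]
finger_gap: 0.0516
gripper_force: 43.0
```

```bash
python3 -c "
from h import *
to('my',.12)"
```

```text
my units [ 0.338 -0.16   0.137] tcp [0.4533 0.0298 0.1883] yaw 55.3 tilt 0.03 gap 0.0516 t 4.65
```

Emit:
play_rows:
  motion:
    - {"dx": 0.085,"dy": -0.04,"dz": 0,"wx": 0,"wy": 0,"wz": 0,"claw": -1}
    - {"dx": 0.085,"dy": -0.04,"dz": 0,"wx": 0,"wy": 0,"wz": 0,"claw": -1}
    - {"dx": 0.085,"dy": -0.04,"dz": 0,"wx": 0,"wy": 0,"wz": 0,"claw": -1}
    - {"dx": 0.053,"dy": -0.025,"dz": 0,"wx": 0,"wy": 0,"wz": 0,"claw": -1}
    - {"dx": 0.03,"dy": -0.015,"dz": 0,"wx": 0,"wy": 0,"wz": 0,"claw": -1}
    - {"dx": 0,"dy": 0,"dz": 0,"wx": 0,"wy": 0,"wz": 0,"claw": -1}
    - {"dx": 0,"dy": 0,"dz": 0.06,"wx": 0,"wy": 0,"wz": 0,"claw": -1}
    - {"dx": 0,"dy": 0,"dz": 0.07,"wx": 0,"wy": 0,"wz": 0,"claw": -1}

```text
time: 5.65
tcp_pos: [0.4849, 0.2116, 0.1238]
ee_rot: [0.886, 0.464, 0.001, 0.001]
contact_force: [-0.1, -0.6, -3.1]
finger_gap: 0.051
gripper_force: 43.0
```

```bash
python3 -c "
from h import *
to('my',.069)"
```

```text
my units [ 0.003 -0.005  0.11 ] tcp [0.4849 0.2116 0.1238] yaw 55.2 tilt 0.12 gap 0.051 t 5.65
```

Emit:
play_rows:
  motion:
    - {"dx": 0.003,"dy": -0.005,"dz": 0.05,"wx": 0,"wy": 0,"wz": 0,"claw": -1}
    - {"dx": 0,"dy": 0,"dz": 0.035,"wx": 0,"wy": 0,"wz": 0,"claw": -1}
    - {"dx": 0,"dy": 0,"dz": 0.017,"wx": 0,"wy": 0,"wz": 0,"claw": -1}
    - {"dx": 0,"dy": 0,"dz": 0.008,"wx": 0,"wy": 0,"wz": 0,"claw": -1}
    - {"dx": 0,"dy": 0,"dz": 0,"wx": 0,"wy": 0,"wz": 0,"claw": -1}
    - {"dx": 0,"dy": 0,"dz": 0,"wx": 0,"wy": 0,"wz": 0,"claw": 0.7}
    - {"dx": 0,"dy": 0,"dz": 0,"wx": 0,"wy": 0,"wz": 0,"claw": 0.7}
    - {"dx": 0,"dy": 0,"dz": 0,"wx": 0,"wy": 0,"wz": 0,"claw": 0.7}

```text
time: 6.65
tcp_pos: [0.4836, 0.2156, 0.0695]
ee_rot: [0.886, 0.464, 0.001, 0.0]
contact_force: [-0.4, -0.2, 0.2]
finger_gap: 0.0722
gripper_force: 0.0
```

```bash
python3 -c "
from h import *
to('my',.19);to('sr',.19)"
```

```text
my units [-0.001  0.002 -0.241] tcp [0.4836 0.2156 0.0695] yaw 55.3 tilt 0.08 gap 0.0722 t 6.65
sr units [-0.509  0.771 -0.241] tcp [0.4836 0.2156 0.0695] yaw 55.3 tilt 0.08 gap 0.0722 t 6.65
```

Emit:
play_rows:
  motion:
    - {"dx": 0,"dy": 0,"dz": -0.06,"wx": 0,"wy": 0,"wz": 0,"claw": 0.7}
    - {"dx": 0,"dy": 0,"dz": -0.09,"wx": 0,"wy": 0,"wz": 0,"claw": 1}
    - {"dx": 0,"dy": 0,"dz": -0.09,"wx": 0,"wy": 0,"wz": 0,"claw": 1}
    - {"dx": -0.064,"dy": 0.097,"dz": 0,"wx": 0,"wy": 0,"wz": 0,"claw": 1}
    - {"dx": -0.064,"dy": 0.097,"dz": 0,"wx": 0,"wy": 0,"wz": 0,"claw": 1}
    - {"dx": -0.064,"dy": 0.097,"dz": 0,"wx": 0,"wy": 0,"wz": 0,"claw": 1}
    - {"dx": -0.064,"dy": 0.097,"dz": 0,"wx": 0,"wy": 0,"wz": 0,"claw": 1}
    - {"dx": -0.064,"dy": 0.097,"dz": 0,"wx": 0,"wy": 0,"wz": 0,"claw": 1}

```text
time: 7.65
tcp_pos: [0.592, -0.056, 0.1892]
ee_rot: [0.886, 0.464, 0.0, 0.0]
contact_force: [0.6, 0.2, -0.3]
finger_gap: 0.0854
gripper_force: 0.0
```

```bash
python3 -c "
from h import *
p,d=imaging.capture('top'); cv2.imwrite('pics/top1.png',p[:,:,::-1])
to('sr',.054)"
```

```text
sr units [-0.177  0.269  0.273] tcp [ 0.5955 -0.0627  0.1894] yaw 55.0 tilt 0.46 gap 0.0855 t 7.7
```

View pics/top1.png

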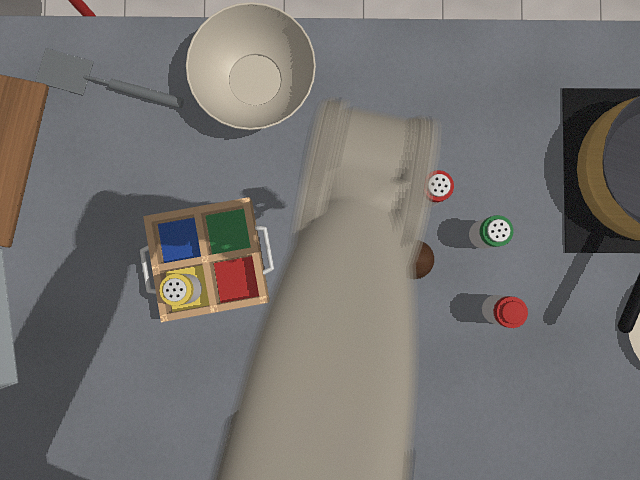

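Yellow stands in its compartment (177,290). The arm hides the centre, and red (440,186) and green (498,231) are untouched. Next is red.

Emit:
play_rows:
  motion:
    - {"dx": -0.06,"dy": 0.095,"dz": 0,"wx": 0,"wy": 0,"wz": 0,"claw": 1}
    - {"dx": -0.06,"dy": 0.095,"dz": 0,"wx": 0,"wy": 0,"wz": 0,"claw": 1}
    - {"dx": -0.045,"dy": 0.065,"dz": 0.02,"wx": 0,"wy": 0,"wz": 0,"claw": 1}
    - {"dx": -0.02,"dy": 0.027,"dz": 0.04,"wx": 0,"wy": 0,"wz": 0,"claw": 1}
    - {"dx": 0,"dy": 0,"dz": 0.06,"wx": 0,"wy": 0,"wz": 0,"claw": 1}
    - {"dx": 0,"dy": 0,"dz": 0.02,"wx": 0,"wy": 0,"wz": 0,"claw": 1}
    - {"dx": 0,"dy": 0,"dz": 0,"wx": 0,"wy": 0,"wz": 0,"claw": 1}
    - {"dx": 0,"dy": 0,"dz": 0,"wx": 0,"wy": 0,"wz": 0,"claw": 1}

```text
time: 8.7
tcp_pos: [0.6553, -0.2101, 0.12]
ee_rot: [0.886, 0.465, 0.001, 0.001]
contact_force: [0.2, 0.6, -0.4]
finger_gap: 0.0854
gripper_force: 0.0
```

```bash
python3 -c "
from h import *
to('sr',.054)"
```

```text
sr units [-0.005  0.004  0.132] tcp [ 0.6553 -0.2101  0.12  ] yaw 55.4 tilt 0.1 gap 0.0854 t 8.7
```

Emit:
play_rows:
  motion:
    - {"dx": -0.005,"dy": 0.004,"dz": 0.06,"wx": 0,"wy": 0,"wz": 0,"claw": 1}
    - {"dx": 0,"dy": 0,"dz": 0.05,"wx": 0,"wy": 0,"wz": 0,"claw": 1}
    - {"dx": 0,"dy": 0,"dz": 0.022,"wx": 0,"wy": 0,"wz": 0,"claw": 1}
    - {"dx": 0,"dy": 0,"dz": 0,"wx": 0,"wy": 0,"wz": 0,"claw": 1}
    - {"dx": 0,"dy": 0,"dz": 0,"wx": 0,"wy": 0,"wz": 0,"claw": -1}
    - {"dx": 0,"dy": 0,"dz": 0,"wx": 0,"wy": 0,"wz": 0,"claw": -1}
    - {"dx": 0,"dy": 0,"dz": 0,"wx": 0,"wy": 0,"wz": 0,"claw": -1}
    - {"dx": 0,"dy": 0,"dz": 0,"wx": 0,"wy": 0,"wz": 0,"claw": -1}

```text
time: 9.7
tcp_pos: [0.656, -0.2142, 0.0545]
ee_rot: [0.886, 0.464, 0.001, 0.001]
contact_force: [-0.4, -0.0, 5.0]
finger_gap: 0.0513
gripper_force: 41.8
```

```bash
python3 -c "
from h import *
to('mr',.19)"
```

```text
mr units [ 0.387 -0.647 -0.273] tcp [ 0.656  -0.2142  0.0545] yaw 55.3 tilt 0.16 gap 0.0513 t 9.7
```

Emit:
play_rows:
  motion:
    - {"dx": 0,"dy": 0,"dz": -0.06,"wx": 0,"wy": 0,"wz": 0,"claw": -1}
    - {"dx": 0,"dy": 0,"dz": -0.105,"wx": 0,"wy": 0,"wz": 0,"claw": -1}
    - {"dx": 0,"dy": 0,"dz": -0.105,"wx": 0,"wy": 0,"wz": 0,"claw": -1}
    - {"dx": 0.03,"dy": -0.05,"dz": 0,"wx": 0,"wy": 0,"wz": 0,"claw": -1}
    - {"dx": 0.05,"dy": -0.084,"dz": 0,"wx": 0,"wy": 0,"wz": 0,"claw": -1}
    - {"dx": 0.05,"dy": -0.084,"dz": 0,"wx": 0,"wy": 0,"wz": 0,"claw": -1}
    - {"dx": 0.05,"dy": -0.084,"dz": 0,"wx": 0,"wy": 0,"wz": 0,"claw": -1}
    - {"dx": 0.05,"dy": -0.084,"dz": 0,"wx": 0,"wy": 0,"wz": 0,"claw": -1}

```text
time: 10.7
tcp_pos: [0.56, -0.0079, 0.1868]
ee_rot: [0.886, 0.464, -0.001, -0.001]
contact_force: [-0.0, 0.0, -1.6]
finger_gap: 0.051
gripper_force: 42.8
```

Emit:
play_rows:
  motion:
    - {"dx": 0.05,"dy": -0.084,"dz": 0,"wx": 0,"wy": 0,"wz": 0,"claw": -1}
    - {"dx": 0.05,"dy": -0.084,"dz": 0,"wx": 0,"wy": 0,"wz": 0,"claw": -1}
    - {"dx": 0.037,"dy": -0.061,"dz": 0,"wx": 0,"wy": 0,"wz": 0,"claw": -1}
    - {"dx": 0.02,"dy": -0.032,"dz": 0,"wx": 0,"wy": 0,"wz": 0,"claw": -1}
    - {"dx": 0,"dy": 0,"dz": 0,"wx": 0,"wy": 0,"wz": 0,"claw": -1}
    - {"dx": 0,"dy": 0,"dz": 0.06,"wx": 0,"wy": 0,"wz": 0,"claw": -1}
    - {"dx": 0,"dy": 0,"dz": 0.07,"wx": 0,"wy": 0,"wz": 0,"claw": -1}
    - {"dx": 0,"dy": 0,"dz": 0,"wx": 0,"wy": 0,"wz": 0,"claw": -1}

```text
time: 11.7
tcp_pos: [0.4966, 0.128, 0.12]
ee_rot: [0.886, 0.463, -0.003, -0.001]
contact_force: [-0.1, 0.5, -3.0]
finger_gap: 0.0513
gripper_force: 42.7
```

```bash
python3 -c "
from h import *
to('mr',.069)"
```

```text
mr units [0.007 0.005 0.102] tcp [0.4966 0.128  0.12  ] yaw 55.2 tilt 0.41 gap 0.0513 t 11.7
```

Emit:
play_rows:
  motion:
    - {"dx": 0.006,"dy": 0.005,"dz": 0.045,"wx": 0,"wy": 0,"wz": 0,"claw": -1}
    - {"dx": 0,"dy": 0,"dz": 0.035,"wx": 0,"wy": 0,"wz": 0,"claw": -1}
    - {"dx": 0,"dy": 0,"dz": 0.015,"wx": 0,"wy": 0,"wz": 0,"claw": -1}
    - {"dx": 0,"dy": 0,"dz": 0.008,"wx": 0,"wy": 0,"wz": 0,"claw": -1}
    - {"dx": 0,"dy": 0,"dz": 0,"wx": 0,"wy": 0,"wz": 0,"claw": -1}
    - {"dx": 0,"dy": 0,"dz": 0,"wx": 0,"wy": 0,"wz": 0,"claw": 0.7}
    - {"dx": 0,"dy": 0,"dz": 0,"wx": 0,"wy": 0,"wz": 0,"claw": 0.7}
    - {"dx": 0,"dy": 0,"dz": 0,"wx": 0,"wy": 0,"wz": 0,"claw": 0.7}

```text
time: 12.7
tcp_pos: [0.5032, 0.1307, 0.0719]
ee_rot: [0.886, 0.464, 0.001, 0.0]
contact_force: [-0.0, -0.8, 0.4]
finger_gap: 0.0726
gripper_force: 0.0
```

```bash
python3 -c "
from h import *
to('mr',.19);to('sg',.19)"
```

```text
mr units [-0.006 -0.004 -0.236] tcp [0.5032 0.1307 0.0719] yaw 55.3 tilt 0.06 gap 0.0726 t 12.7
sg units [-0.636  0.633 -0.236] tcp [0.5032 0.1307 0.0719] yaw 55.3 tilt 0.06 gap 0.0726 t 12.7
```

Emit:
play_rows:
  motion:
    - {"dx": 0,"dy": 0,"dz": -0.06,"wx": 0,"wy": 0,"wz": 0,"claw": 0.7}
    - {"dx": 0,"dy": 0,"dz": -0.09,"wx": 0,"wy": 0,"wz": 0,"claw": 0.7}
    - {"dx": 0,"dy": 0,"dz": -0.085,"wx": 0,"wy": 0,"wz": 0,"claw": 1}
    - {"dx": -0.078,"dy": 0.078,"dz": 0,"wx": 0,"wy": 0,"wz": 0,"claw": 1}
    - {"dx": -0.078,"dy": 0.078,"dz": 0,"wx": 0,"wy": 0,"wz": 0,"claw": 1}
    - {"dx": -0.078,"dy": 0.078,"dz": 0,"wx": 0,"wy": 0,"wz": 0,"claw": 1}
    - {"dx": -0.078,"dy": 0.078,"dz": 0,"wx": 0,"wy": 0,"wz": 0,"claw": 1}
    - {"dx": -0.078,"dy": 0.078,"dz": 0,"wx": 0,"wy": 0,"wz": 0,"claw": 1}

```text
time: 13.7
tcp_pos: [0.5524, -0.1425, 0.1891]
ee_rot: [0.886, 0.464, 0.0, 0.0]
contact_force: [0.4, 0.5, -0.1]
finger_gap: 0.0855
gripper_force: 0.0
```

Emit:
play_rows:
  motion:
    - {"dx": -0.078,"dy": 0.078,"dz": 0,"wx": 0,"wy": 0,"wz": 0,"claw": 1}
    - {"dx": -0.078,"dy": 0.078,"dz": 0,"wx": 0,"wy": 0,"wz": 0,"claw": 1}
    - {"dx": -0.06,"dy": 0.06,"dz": 0,"wx": 0,"wy": 0,"wz": 0,"claw": 1}
    - {"dx": -0.03,"dy": 0.027,"dz": 0.02,"wx": 0,"wy": 0,"wz": 0,"claw": 1}
    - {"dx": 0,"dy": 0,"dz": 0.06,"wx": 0,"wy": 0,"wz": 0,"claw": 1}
    - {"dx": 0,"dy": 0,"dz": 0.06,"wx": 0,"wy": 0,"wz": 0,"claw": 1}
    - {"dx": 0,"dy": 0,"dz": 0,"wx": 0,"wy": 0,"wz": 0,"claw": 1}
    - {"dx": 0,"dy": 0,"dz": 0,"wx": 0,"wy": 0,"wz": 0,"claw": 1}

```text
time: 14.7
tcp_pos: [0.5824, -0.3106, 0.1195]
ee_rot: [0.886, 0.465, 0.0, 0.0]
contact_force: [0.5, 0.4, 0.6]
finger_gap: 0.0852
gripper_force: 0.0
```

```bash
python3 -c "
from h import *
to('sg',.054)
p,d=imaging.capture('top'); cv2.imwrite('pics/top2.png',p[:,:,::-1])
for n in ('shaker_red','shaker_yellow','shaker_green'):
  for r in spotter.outline_of(n,'top')[:1]:
    v,u=np.nonzero(r['pixels']); pts=np.array([pix('top',a,b,d[b,a]) for a,b in zip(u,v) if d[b,a]>0])
    zt=np.percentile(pts[:,2],95); sel=pts[abs(pts[:,2]-zt)<.012]
    print(n,round(r['confidence'],2),zt.round(4),((sel.min(0)+sel.max(0))/2).round(4),np.ptp(sel,axis=0).round(3))
"
```

```text
sg units [-0.001  0.     0.131] tcp [ 0.5824 -0.3106  0.1195] yaw 55.4 tilt 0.03 gap 0.0852 t 14.7
shaker_red 0.62 0.1046 [0.5043 0.1299 0.1002] [0.05  0.051 0.015]
shaker_yellow 0.82 0.1044 [0.4831 0.2132 0.0998] [0.05  0.052 0.015]
shaker_green 0.7 0.0917 [ 0.5835 -0.3065  0.0872] [0.048 0.04  0.015]
```

View pics/top2.png

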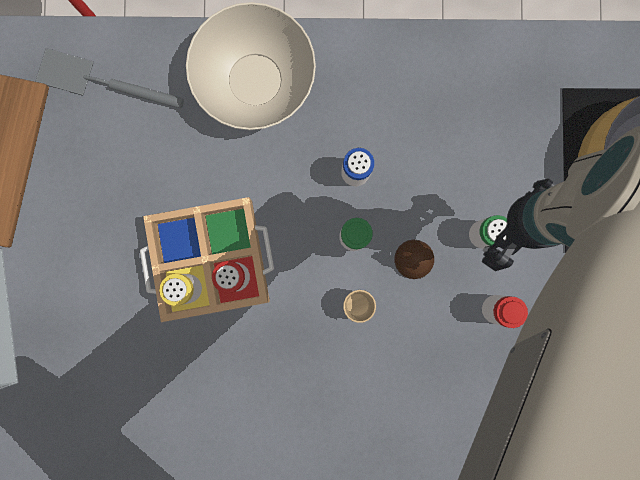

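Red (230,277) and yellow (177,290) stand on their mats, within 5 mm of centre and with tops at 0.104 m. The jars have not moved, and the gripper straddles green (496,230).

Emit:
play_rows:
  motion:
    - {"dx": 0,"dy": 0,"dz": 0.06,"wx": 0,"wy": 0,"wz": 0,"claw": 1}
    - {"dx": 0,"dy": 0,"dz": 0.05,"wx": 0,"wy": 0,"wz": 0,"claw": 1}
    - {"dx": 0,"dy": 0,"dz": 0.021,"wx": 0,"wy": 0,"wz": 0,"claw": 1}
    - {"dx": 0,"dy": 0,"dz": 0,"wx": 0,"wy": 0,"wz": 0,"claw": 1}
    - {"dx": 0,"dy": 0,"dz": 0,"wx": 0,"wy": 0,"wz": 0,"claw": -1}
    - {"dx": 0,"dy": 0,"dz": 0,"wx": 0,"wy": 0,"wz": 0,"claw": -1}
    - {"dx": 0,"dy": 0,"dz": 0,"wx": 0,"wy": 0,"wz": 0,"claw": -1}
    - {"dx": 0,"dy": 0,"dz": 0,"wx": 0,"wy": 0,"wz": 0,"claw": -1}

```text
time: 15.9
tcp_pos: [0.5829, -0.3116, 0.0549]
ee_rot: [0.886, 0.464, 0.001, 0.001]
contact_force: [-1.7, 1.1, 5.8]
finger_gap: 0.0509
gripper_force: 42.5
```

```bash
python3 -c "
from h import *
to('mg',.19)"
```

```text
mg units [ 0.753 -0.516 -0.271] tcp [ 0.5829 -0.3116  0.0549] yaw 55.3 tilt 0.14 gap 0.0509 t 15.9
```

Emit:
play_rows:
  motion:
    - {"dx": 0,"dy": 0,"dz": -0.06,"wx": 0,"wy": 0,"wz": 0,"claw": -1}
    - {"dx": 0,"dy": 0,"dz": -0.105,"wx": 0,"wy": 0,"wz": 0,"claw": -1}
    - {"dx": 0,"dy": 0,"dz": -0.105,"wx": 0,"wy": 0,"wz": 0,"claw": -1}
    - {"dx": 0.05,"dy": -0.034,"dz": 0,"wx": 0,"wy": 0,"wz": 0,"claw": -1}
    - {"dx": 0.09,"dy": -0.062,"dz": 0,"wx": 0,"wy": 0,"wz": 0,"claw": -1}
    - {"dx": 0.09,"dy": -0.062,"dz": 0,"wx": 0,"wy": 0,"wz": 0,"claw": -1}
    - {"dx": 0.09,"dy": -0.062,"dz": 0,"wx": 0,"wy": 0,"wz": 0,"claw": -1}
    - {"dx": 0.09,"dy": -0.062,"dz": 0,"wx": 0,"wy": 0,"wz": 0,"claw": -1}

```text
time: 16.9
tcp_pos: [0.5817, -0.0604, 0.1872]
ee_rot: [0.886, 0.464, -0.001, -0.001]
contact_force: [0.8, 0.1, -2.3]
finger_gap: 0.0512
gripper_force: 43.1
```

Emit:
play_rows:
  motion:
    - {"dx": 0.09,"dy": -0.062,"dz": 0,"wx": 0,"wy": 0,"wz": 0,"claw": -1}
    - {"dx": 0.09,"dy": -0.062,"dz": 0,"wx": 0,"wy": 0,"wz": 0,"claw": -1}
    - {"dx": 0.085,"dy": -0.058,"dz": 0,"wx": 0,"wy": 0,"wz": 0,"claw": -1}
    - {"dx": 0.05,"dy": -0.034,"dz": 0,"wx": 0,"wy": 0,"wz": 0,"claw": -1}
    - {"dx": 0.027,"dy": -0.018,"dz": 0,"wx": 0,"wy": 0,"wz": 0,"claw": -1}
    - {"dx": 0,"dy": 0,"dz": 0,"wx": 0,"wy": 0,"wz": 0,"claw": -1}
    - {"dx": 0,"dy": 0,"dz": 0,"wx": 0,"wy": 0,"wz": 0,"claw": -1}
    - {"dx": 0,"dy": 0,"dz": 0,"wx": 0,"wy": 0,"wz": 0,"claw": -1}

```text
time: 17.9
tcp_pos: [0.5839, 0.1437, 0.1882]
ee_rot: [0.886, 0.463, -0.0, 0.0]
contact_force: [-0.7, 0.1, -3.0]
finger_gap: 0.0516
gripper_force: 43.1
```

```bash
python3 -c "
from h import *
to('mg',.068)"
```

```text
mg units [ 0.004 -0.     0.24 ] tcp [0.5839 0.1437 0.1882] yaw 55.2 tilt 0.03 gap 0.0516 t 17.9
```

Emit:
play_rows:
  motion:
    - {"dx": 0.004,"dy": 0,"dz": 0.07,"wx": 0,"wy": 0,"wz": 0,"claw": -1}
    - {"dx": 0,"dy": 0,"dz": 0.07,"wx": 0,"wy": 0,"wz": 0,"claw": -1}
    - {"dx": 0,"dy": 0,"dz": 0.06,"wx": 0,"wy": 0,"wz": 0,"claw": -1}
    - {"dx": 0,"dy": 0,"dz": 0.03,"wx": 0,"wy": 0,"wz": 0,"claw": -1}
    - {"dx": 0,"dy": 0,"dz": 0.01,"wx": 0,"wy": 0,"wz": 0,"claw": -1}
    - {"dx": 0,"dy": 0,"dz": 0,"wx": 0,"wy": 0,"wz": 0,"claw": -1}
    - {"dx": 0,"dy": 0,"dz": 0,"wx": 0,"wy": 0,"wz": 0,"claw": 0.6}
    - {"dx": 0,"dy": 0,"dz": 0,"wx": 0,"wy": 0,"wz": 0,"claw": 0.6}

```text
time: 18.9
tcp_pos: [0.5866, 0.1468, 0.07]
ee_rot: [0.886, 0.464, 0.002, 0.001]
contact_force: [-0.4, -0.3, 0.3]
finger_gap: 0.0686
gripper_force: 0.0
```

```bash
python3 -c "
from h import *
to('mg',.19);to('sb',.19)"
```

```text
mg units [-0.004 -0.    -0.24 ] tcp [0.5866 0.1468 0.07  ] yaw 55.3 tilt 0.2 gap 0.0686 t 18.9
sb units [-0.255  0.436 -0.239] tcp [0.5866 0.1468 0.07  ] yaw 55.3 tilt 0.2 gap 0.0686 t 18.9
```

Emit:
play_rows:
  motion:
    - {"dx": 0,"dy": 0,"dz": -0.06,"wx": 0,"wy": 0,"wz": 0,"claw": 0.6}
    - {"dx": 0,"dy": 0,"dz": -0.09,"wx": 0,"wy": 0,"wz": 0,"claw": 0.6}
    - {"dx": 0,"dy": 0,"dz": -0.085,"wx": 0,"wy": 0,"wz": 0,"claw": 1}
    - {"dx": -0.055,"dy": 0.094,"dz": 0,"wx": 0,"wy": 0,"wz": 0,"claw": 1}
    - {"dx": -0.055,"dy": 0.094,"dz": 0,"wx": 0,"wy": 0,"wz": 0,"claw": 1}
    - {"dx": -0.055,"dy": 0.094,"dz": 0,"wx": 0,"wy": 0,"wz": 0,"claw": 1}
    - {"dx": -0.045,"dy": 0.077,"dz": 0,"wx": 0,"wy": 0,"wz": 0,"claw": 1}
    - {"dx": -0.03,"dy": 0.05,"dz": 0,"wx": 0,"wy": 0,"wz": 0,"claw": 1}

```text
time: 19.9
tcp_pos: [0.6861, -0.0705, 0.1866]
ee_rot: [0.886, 0.464, 0.001, 0.001]
contact_force: [0.1, 0.8, 0.8]
finger_gap: 0.0855
gripper_force: 0.0
```

Emit:
play_rows:
  motion:
    - {"dx": -0.015,"dy": 0.027,"dz": 0.02,"wx": 0,"wy": 0,"wz": 0,"claw": 1}
    - {"dx": 0,"dy": 0,"dz": 0.05,"wx": 0,"wy": 0,"wz": 0,"claw": 1}
    - {"dx": 0,"dy": 0,"dz": 0.05,"wx": 0,"wy": 0,"wz": 0,"claw": 1}
    - {"dx": 0,"dy": 0,"dz": 0.02,"wx": 0,"wy": 0,"wz": 0,"claw": 1}
    - {"dx": 0,"dy": 0,"dz": 0,"wx": 0,"wy": 0,"wz": 0,"claw": 1}
    - {"dx": 0,"dy": 0,"dz": 0,"wx": 0,"wy": 0,"wz": 0,"claw": 1}
    - {"dx": 0,"dy": 0,"dz": 0,"wx": 0,"wy": 0,"wz": 0,"claw": 1}
    - {"dx": 0,"dy": 0,"dz": 0,"wx": 0,"wy": 0,"wz": 0,"claw": 1}

```text
time: 20.9
tcp_pos: [0.6923, -0.0824, 0.1168]
ee_rot: [0.886, 0.464, 0.001, 0.0]
contact_force: [-0.2, 0.9, -0.3]
finger_gap: 0.0853
gripper_force: 0.0
```

```bash
python3 -c "
from h import *
to('sb',.054)"
```

```text
sb units [0.001 0.001 0.126] tcp [ 0.6923 -0.0824  0.1168] yaw 55.3 tilt 0.09 gap 0.0853 t 20.9
```

Emit:
play_rows:
  motion:
    - {"dx": 0,"dy": 0,"dz": 0.06,"wx": 0,"wy": 0,"wz": 0,"claw": 1}
    - {"dx": 0,"dy": 0,"dz": 0.048,"wx": 0,"wy": 0,"wz": 0,"claw": 1}
    - {"dx": 0,"dy": 0,"dz": 0.02,"wx": 0,"wy": 0,"wz": 0,"claw": 1}
    - {"dx": 0,"dy": 0,"dz": 0,"wx": 0,"wy": 0,"wz": 0,"claw": 1}
    - {"dx": 0,"dy": 0,"dz": 0,"wx": 0,"wy": 0,"wz": 0,"claw": -1}
    - {"dx": 0,"dy": 0,"dz": 0,"wx": 0,"wy": 0,"wz": 0,"claw": -1}
    - {"dx": 0,"dy": 0,"dz": 0,"wx": 0,"wy": 0,"wz": 0,"claw": -1}
    - {"dx": 0,"dy": 0,"dz": 0,"wx": 0,"wy": 0,"wz": 0,"claw": -1}

```text
time: 21.9
tcp_pos: [0.6929, -0.0826, 0.0534]
ee_rot: [0.886, 0.464, 0.001, 0.001]
contact_force: [0.3, -1.1, 4.6]
finger_gap: 0.0509
gripper_force: 42.4
```

```bash
python3 -c "
from h import *
to('mb',.19)"
```

```text
mb units [ 0.374 -0.559 -0.274] tcp [ 0.6929 -0.0826  0.0534] yaw 55.3 tilt 0.16 gap 0.0509 t 21.9
```

Emit:
play_rows:
  motion:
    - {"dx": 0,"dy": 0,"dz": -0.06,"wx": 0,"wy": 0,"wz": 0,"claw": -1}
    - {"dx": 0,"dy": 0,"dz": -0.12,"wx": 0,"wy": 0,"wz": 0,"claw": -1}
    - {"dx": 0,"dy": 0,"dz": -0.12,"wx": 0,"wy": 0,"wz": 0,"claw": -1}
    - {"dx": 0.028,"dy": -0.042,"dz": 0,"wx": 0,"wy": 0,"wz": 0,"claw": -1}
    - {"dx": 0.05,"dy": -0.075,"dz": 0,"wx": 0,"wy": 0,"wz": 0,"claw": -1}
    - {"dx": 0.05,"dy": -0.075,"dz": 0,"wx": 0,"wy": 0,"wz": 0,"claw": -1}
    - {"dx": 0.05,"dy": -0.075,"dz": 0,"wx": 0,"wy": 0,"wz": 0,"claw": -1}
    - {"dx": 0.05,"dy": -0.075,"dz": 0,"wx": 0,"wy": 0,"wz": 0,"claw": -1}

```text
time: 22.9
tcp_pos: [0.6129, 0.1104, 0.1989]
ee_rot: [0.886, 0.464, -0.002, -0.001]
contact_force: [-0.0, 0.2, -2.9]
finger_gap: 0.0514
gripper_force: 43.0
```

Emit:
play_rows:
  motion:
    - {"dx": 0.05,"dy": -0.075,"dz": 0,"wx": 0,"wy": 0,"wz": 0,"claw": -1}
    - {"dx": 0.045,"dy": -0.067,"dz": 0,"wx": 0,"wy": 0,"wz": 0,"claw": -1}
    - {"dx": 0.033,"dy": -0.049,"dz": 0,"wx": 0,"wy": 0,"wz": 0,"claw": -1}
    - {"dx": 0.018,"dy": -0.026,"dz": 0,"wx": 0,"wy": 0,"wz": 0,"claw": -1}
    - {"dx": 0,"dy": 0,"dz": 0,"wx": 0,"wy": 0,"wz": 0,"claw": -1}
    - {"dx": 0,"dy": 0,"dz": 0,"wx": 0,"wy": 0,"wz": 0,"claw": -1}
    - {"dx": 0,"dy": 0,"dz": 0,"wx": 0,"wy": 0,"wz": 0,"claw": -1}
    - {"dx": 0,"dy": 0,"dz": 0,"wx": 0,"wy": 0,"wz": 0,"claw": -1}

```text
time: 23.9
tcp_pos: [0.5687, 0.2297, 0.2019]
ee_rot: [0.886, 0.464, 0.0, 0.0]
contact_force: [0.1, -0.1, -2.9]
finger_gap: 0.0513
gripper_force: 43.0
```

```bash
python3 -c "
from h import *
to('mb',.0675)"
```

```text
mb units [ 0.001 -0.     0.269] tcp [0.5687 0.2297 0.2019] yaw 55.2 tilt 0.01 gap 0.0513 t 23.9
```

Emit:
play_rows:
  motion:
    - {"dx": 0,"dy": 0,"dz": 0.07,"wx": 0,"wy": 0,"wz": 0,"claw": -1}
    - {"dx": 0,"dy": 0,"dz": 0.08,"wx": 0,"wy": 0,"wz": 0,"claw": -1}
    - {"dx": 0,"dy": 0,"dz": 0.07,"wx": 0,"wy": 0,"wz": 0,"claw": -1}
    - {"dx": 0,"dy": 0,"dz": 0.035,"wx": 0,"wy": 0,"wz": 0,"claw": -1}
    - {"dx": 0,"dy": 0,"dz": 0.012,"wx": 0,"wy": 0,"wz": 0,"claw": -1}
    - {"dx": 0,"dy": 0,"dz": 0,"wx": 0,"wy": 0,"wz": 0,"claw": -1}
    - {"dx": 0,"dy": 0,"dz": 0,"wx": 0,"wy": 0,"wz": 0,"claw": 0.6}
    - {"dx": 0,"dy": 0,"dz": 0,"wx": 0,"wy": 0,"wz": 0,"claw": 0.6}

```text
time: 24.9
tcp_pos: [0.5699, 0.231, 0.0703]
ee_rot: [0.886, 0.464, 0.002, 0.0]
contact_force: [-0.8, -0.3, 0.3]
finger_gap: 0.0684
gripper_force: 0.0
```

Emit:
play_rows:
  motion:
    - {"dx": 0,"dy": 0,"dz": -0.05,"wx": 0,"wy": 0,"wz": 0,"claw": 0.6}
    - {"dx": 0,"dy": 0,"dz": -0.09,"wx": 0,"wy": 0,"wz": 0,"claw": 0.6}
    - {"dx": 0,"dy": 0,"dz": -0.12,"wx": 0,"wy": 0,"wz": 0,"claw": 0.6}
    - {"dx": -0.1,"dy": -0.05,"dz": 0,"wx": 0,"wy": 0,"wz": 0,"claw": 0.6}
    - {"dx": -0.09,"dy": 0.07,"dz": 0,"wx": 0,"wy": 0,"wz": 0,"claw": 0.6}
    - {"dx": -0.09,"dy": 0.07,"dz": 0,"wx": 0,"wy": 0,"wz": 0,"claw": 0.6}
    - {"dx": -0.09,"dy": 0.07,"dz": 0,"wx": 0,"wy": 0,"wz": 0,"claw": 0.6}
    - {"dx": -0.09,"dy": 0.07,"dz": 0,"wx": 0,"wy": 0,"wz": 0,"claw": 0.6}

```text
time: 25.9
tcp_pos: [0.5325, -0.0258, 0.1998]
ee_rot: [0.886, 0.464, 0.001, 0.001]
contact_force: [1.0, -0.0, -0.2]
finger_gap: 0.0682
gripper_force: 0.0
```

Emit:
play_rows:
  motion:
    - {"dx": -0.09,"dy": 0.06,"dz": 0,"wx": 0,"wy": 0,"wz": 0,"claw": 0.6}
    - {"dx": -0.09,"dy": 0.06,"dz": 0,"wx": 0,"wy": 0,"wz": 0,"claw": 0.6}
    - {"dx": -0.05,"dy": 0.03,"dz": 0,"wx": 0,"wy": 0,"wz": 0,"claw": 0.6}
    - {"dx": 0,"dy": 0,"dz": 0,"wx": 0,"wy": 0,"wz": 0,"claw": 0.6}
    - {"dx": 0,"dy": 0,"dz": 0,"wx": 0,"wy": 0,"wz": 0,"claw": 0.6}
    - {"dx": 0,"dy": 0,"dz": 0,"wx": 0,"wy": 0,"wz": 0,"claw": 0.6}
    - {"dx": 0,"dy": 0,"dz": 0,"wx": 0,"wy": 0,"wz": 0,"claw": 0.6}
    - {"dx": 0,"dy": 0,"dz": 0,"wx": 0,"wy": 0,"wz": 0,"claw": 0.6}

```text
time: 26.9
tcp_pos: [0.5283, -0.1606, 0.1983]
ee_rot: [0.885, 0.465, 0.0, -0.0]
contact_force: [0.2, -0.6, -0.5]
finger_gap: 0.0684
gripper_force: 0.0
```

```bash
python3 -c "
from h import *
p,d=imaging.capture('top'); cv2.imwrite('pics/top3.png',p[:,:,::-1])
for n in ('shaker_red','shaker_yellow','shaker_green','shaker_blue','jar_red','jar_green'):
  for r in spotter.outline_of(n,'top')[:1]:
    v,u=np.nonzero(r['pixels']); pts=np.array([pix('top',a,b,d[b,a]) for a,b in zip(u,v) if d[b,a]>0])
    zt=np.percentile(pts[:,2],95); sel=pts[abs(pts[:,2]-zt)<.012]
    c=(sel.min(0)+sel.max(0))/2
    k='m'+n[7] if n[0]=='s' else None
    print(n,round(r['confidence'],2),zt.round(4),c.round(4),np.ptp(sel,axis=0).round(3), k and np.hypot(*(c[:2]-P[k])).round(4))
print(ctrl.get_state()['tcp_pos'])
"
```

```text
shaker_red 0.67 0.1047 [0.5044 0.1299 0.0999] [0.05  0.051 0.014] 0.0044
shaker_green 0.56 0.1047 [0.5854 0.1455 0.1002] [0.048 0.051 0.014] 0.0007
shaker_blue 0.69 0.1044 [0.5704 0.2306 0.0999] [0.051 0.052 0.015] 0.0015
jar_green 0.67 0.0918 [ 0.5767 -0.0787  0.0872] [0.05  0.05  0.014] None
[ 0.52819276 -0.16130889  0.19828374]
```

View pics/top3.png

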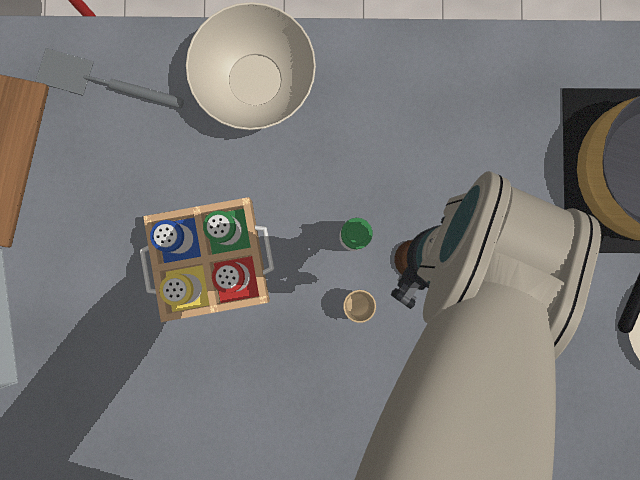

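All four shakers stand in their own compartments: blue (168,236), green (219,226), yellow (177,290) and red (230,277). Yellow is unmoved since its last measurement. The green jar has not moved. The red jar is hidden behind the arm, but the arm kept clear of it.

```bash
python3 -c "
from plant import ctrl
print(ctrl.hand_in())"
```

```text
the job is handed in; nothing more can be done
None
```

I handed in the job at about 27 s with all four shakers standing on their matching mats, each measured within about 5 mm of centre; the green jar had not moved, and the red jar, unmoved when last seen, was hidden behind the arm at the end, so I couldn't recheck it (no verdict was returned).

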